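Lay out the pipe fittings on their silhouette pads

ROBOT

A 6-joint arm with a two-finger parallel gripper is mounted at the origin on the work surface. World frame = base frame: x ahead of the robot, y to its left, z up, the work surface at z = 0. Lengths are in mm, angles in rad, forces in N, time in s.
With the tool pointing down it reaches from about 325 to 1000 mm from the base axis. Payload 5.1 kg.
Tool frame: the origin (TCP) lies midway between the tips of the shut fingers; the grasp point (between the pads) lies 19 mm behind it; z points along the fingers, y is the line along which they close (so a half turn about z gives the same grasp; the last joint's range is limited). The gripper opens to 85 mm and grips with 20 to 120 N. Pads are 22 mm wide; open, the fingers measure 114 mm over their backs; the gripper's body (76 mm by 85 mm) begins 54 mm behind the grasp point. The pads swing forward as they close: fully open they stand 13 mm farther back than shut.
Start: joints at [-1.235, 0.124, 1.65, -0, 1.367, -0.083], TCP at [264.299, -593.827, 231.322] pointing down, gripper open.
Joint ranges: [-2.61, 2.61], [-1.02, 2.33], [0.03, 2.71], [-1.35, 4.49], [0.32, 2.68], [-2.91, 2.91]. Speed limits (rad/s): [2.57, 2.57, 3.14, 3.14, 3.14, 3.14].

INTERFACE

Orientations are given as [roll, pitch, yaw] about the fixed x, y, z axes, in that order (R = Rz(yaw) Ry(pitch) Rx(roll)).
In Python, from plant import bot gives the robot as it stands. The module is installed in compiled form; this text tells all that it offers.
- The arm moves only by the shell command python3 -m jog 'ROWS'. ROWS is a JSON object whose one key "deltas" holds a list that holds one entry, the list of rows, each a list of 7 numbers: the shift along the tool's x, y, z in m, then the turn, a rotation vector about the tool's x, y, z in degrees, then the opening, from 0 (shut) to 1 (fully open). A call has 1 to 20 rows; each row shifts and turns the commanded pose from where the row before left it, along the tool's axes as they then stand; what a row does not reach is not made up. A row lasts 1/10 s, in which the tool goes at most 50 mm and 8.59 degrees, less where a joint would pass 70% of its speed; a pose out of reach is approached as far as the arm can. A call with a gripper value outside its range is refused whole. The fingers move at their own pace and stop on an object; the grip force is fixed at half the most. Time passes only in rows, so rows that do not move let the fingers close. It gives the time, the measured TCP pose, the force, the opening and the grip force at its end, in the units of the state.
- bot.get_state(): the state, without advancing time (a new reading comes with each control period).
- bot.capture(name): name is "scene" or "top" or "wrist"; returns the picture (420x560x3 uint8, red, green, blue); there is no depth.
- bot.camera_params(name): a dict with "fx", "fy", "cx", "cy" (pixels), "k1" (the pictures are not rectified: a ray, as slopes to the right and down, at radius r is drawn at 1 + k1 r^2 times it, then the intrinsics apply), "R" (3x3) and "t" (3): a world point X has camera coordinates R X + t. Camera axes: x right, y down, z forward; pixel columns grow to the right and rows downward; lengths in mm; the calibration is good to about 2 mm. A picture is of the moment at which its call begins: read the wrist's pose just before it. camera_params takes no time and is no camera call; for the wrist camera it gives the pose at the moment of the call.
- bot.sign_off(): hands the job in; it is judged then, once.
The state is a dict: "time_s": time; "joints": joint angles; "joint_vel": joint speeds; "joint_efforts": joint torques, N m; "tcp_pos": TCP position; "ee_rot": TCP orientation; "contact_force": force on the tool from outside, world axes, zero at the start; "moment": the same for the moment, N m; "gripper_width": finger opening in mm; "grip_force": force on a finger pad.
Only numpy, scipy, OpenCV 4.12 (cv2) and the standard library are available. Lean on these libraries where they do the work, as an engineer would, in place of code of your own. Each camera call takes 0.05 s, during which the arm holds its last target. There are 200 camera calls.

TASK

Get the fittings ready for the boiler hook-up: lay each of the four copper pipe fittings on the white pad that shows its black silhouette, lying flat (the flange standing on its disc) and turned the same way as the silhouette so that it covers it.

Things in the scene. Friction and masses are not known exactly. Their poses are not given: they have to be found in the camera images.
- tee: Copper pipe tee, loose, lying flat, about 160 g. Origin: under the junction, level with its underside; tube axes 14 mm above it; z up. The run lies along x from -36 to +36 mm; the branch points along +y, ending at 46 mm. Tube 25 mm in diameter; the last 16 mm of each of the three ends is a 28 mm collar, good to pinch across.
- elbow: Copper 90-degree pipe elbow, loose, lying flat as an L, about 140 g. Origin: under the corner where the tube axes meet, level with its underside; axes 14 mm above it; z up. Legs along +x and +y, each ending 50 mm from the corner. Tube 25 mm in diameter, 28 mm at the corner; the last 16 mm of each leg is a 28 mm collar, good to pinch across.
- union: Copper straight pipe union, loose, lying down, about 220 g: 28 mm tube along x from -37 to +37 mm, with an eight-sided nut in the middle, 30 mm long, 36 mm across flats (flats at bottom, top and both sides). Origin: under its middle, on the nut's underside; axis 18 mm above it; z up. Both ends alike.
- flange: Copper wall flange, loose, standing on its disc, about 170 g: disc 62 mm in diameter, 6 mm thick, with an upright round stub 28 mm in diameter from its centre, top at 46 mm. Origin: centre of the underside; z up along the stub. Any yaw is alike.
- pad_tee: Pad with the tee's life-size black silhouette (T). Fixed white square, 90 x 90 x 5 mm. Origin: centre of its underside; z up, top at 5 mm. The run of the T lies along x, the branch points along +y; its junction is at x = 0, y = -16 mm. A tee laid right has its origin there, on the pad's top, and its axes along the pad's.
- pad_elbow: Pad with the elbow's life-size black silhouette (L). Fixed white square, 90 x 90 x 5 mm. Origin: centre of its underside; z up, top at 5 mm. The legs run along +x and +y from the corner at x = -18, y = -18 mm. An elbow laid right has its origin there, on the pad's top, and its axes along the pad's.
- pad_union: Pad with the union's life-size black silhouette: a 74 x 28 mm bar along x with a wider block in the middle, centred on the pad. Fixed white square, 90 x 90 x 5 mm. Origin: centre of its underside; z up, top at 5 mm. The union may lie either way round.
- pad_flange: Pad with the flange's life-size black silhouette: a 62 mm disc, centred on the pad. Fixed white square, 90 x 90 x 5 mm. Origin: centre of its underside; z up, top at 5 mm. Any yaw of the flange is right.

How it is judged (in metres and radians):
At the end, for the whole second after the job is handed in: Each fitting rests flat and still on its own pad, within 12 mm of its silhouette along each pad axis (height within 4 mm, tilt below 0.15 rad); tee, elbow and union are turned as the silhouette within 0.25 rad, the union either way round (linear speed of each of tee, elbow, union, flange below 0.02 m/s and angular speed of each of tee, elbow, union, flange below 0.2 rad/s and angle between each of tee, elbow, union, flange's own z axis and vertical below 0.15 rad and x of tee in the frame of pad_tee between -0.012 and 0.012 m and y of tee in the frame of pad_tee between -0.028 and -0.004 m and z of tee in the frame of pad_tee between 0.001 and 0.009 m and angle between the x axis of tee and the x axis of pad_tee, either way round below 0.25 rad and y of pad_tee in the frame of tee above 0 m and x of elbow in the frame of pad_elbow between -0.03 and -0.006 m and y of elbow in the frame of pad_elbow between -0.03 and -0.006 m and z of elbow in the frame of pad_elbow between 0.001 and 0.009 m and angle between the x axis of elbow and the x axis of pad_elbow, either way round below 0.25 rad and x of pad_elbow in the frame of elbow above 0 m and y of pad_elbow in the frame of elbow above 0 m and x of union in the frame of pad_union between -0.012 and 0.012 m and y of union in the frame of pad_union between -0.012 and 0.012 m and z of union in the frame of pad_union between 0.001 and 0.009 m and angle between the x axis of union and the x axis of pad_union, either way round below 0.25 rad and x of flange in the frame of pad_flange between -0.012 and 0.012 m and y of flange in the frame of pad_flange between -0.012 and 0.012 m and z of flange in the frame of pad_flange between 0.001 and 0.009 m); the robot touches nothing.
It also fails if it takes over 99 s, if anything falls off the work surface, if the arm or the gripper's body presses on something with over 40 N, if the wrist force passes 120 N, or if a joint passes its speed limit or range.

## Working session

There is one attempt and no reset: what is moved stays moved. The work goes in short steps, Python scripts to look and compute and a shell command to move; the robot and the scene stay as the last step left them, time stands still between calls to the robot, and variables do not carry over. Pictures are saved under pics/ and viewed, at most 14 in all, crops included, and the job is handed in when it is done.

```bash
mkdir -p pics
python3 - <<'E'
from plant import bot
import cv2
for n in("top","scene"):
    im=bot.capture(n); cv2.imwrite(f"pics/{n}0.png",im[:,:,::-1])
    p=bot.camera_params(n); print(n,p)
s=bot.get_state(); print(s["time_s"],s["tcp_pos"],s["ee_rot"],s["gripper_width"])
E
```

```text
top {'fx': 462.26696900699955, 'fy': 462.26696900699955, 'cx': 275.6022687352406, 'cy': 208.6598516180573, 'k1': -0.0656292892328543, 'R': array([[-0.02385781, -0.9996126 , -0.01433377],
       [-0.99257865,  0.02539521, -0.11892314],
       [ 0.11924108,  0.01139015, -0.9928    ]]), 't': array([ 10.84259578, 525.51240707, 915.11723291])}
scene {'fx': 391.8983661559385, 'fy': 391.8983661559385, 'cx': 277.80086243150697, 'cy': 207.6745904753162, 'k1': -0.08236745062914468, 'R': array([[-0.3639697 ,  0.93133369, -0.01198394],
       [ 0.79781756,  0.30509984, -0.52000118],
       [-0.48063832, -0.19882567, -0.85408147]]), 't': array([ 184.37046375, -407.68060247,  976.73813513])}
0.1 [ 264.11250565 -593.300091    230.17340017] [-3.13970590e+00 -1.69447586e-04  4.18742243e-01] 85.48763976377622
```

View pics/top0.png

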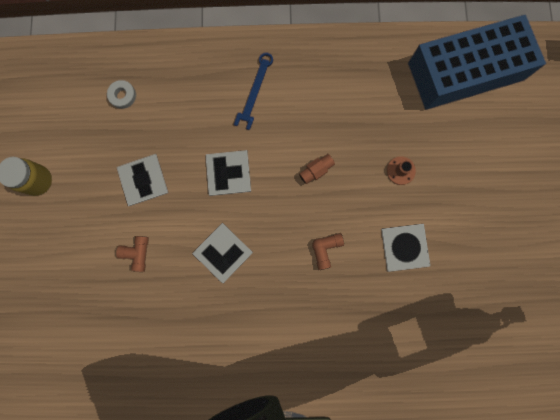

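View pics/scene0.png

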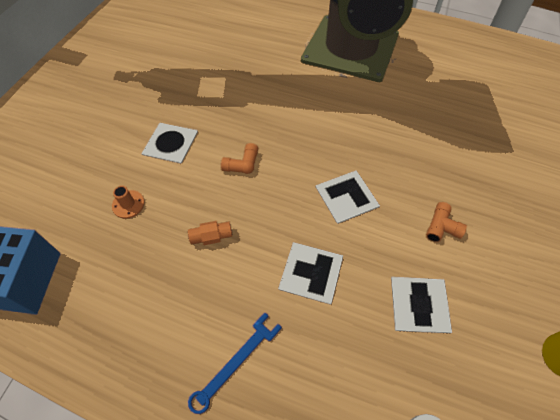

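```bash
cat > fit.py <<'E'
import numpy as np, cv2
from scipy.optimize import minimize
S=3
def proj(p,X):
    c=X@p["R"].T+p["t"]; s=c[:,:2]/c[:,2:]; s=s*(1+p["k1"]*(s**2).sum(1,keepdims=True))
    return s*[p["fx"],p["fy"]]+[p["cx"],p["cy"]]
def unproj(p,uv,z):
    d=(np.array(uv,float)-[p["cx"],p["cy"]])/[p["fx"],p["fy"]]; s=d.copy()
    for _ in range(20): s=d/(1+p["k1"]*(s@s))
    r=p["R"].T@np.r_[s,1]; c=-p["R"].T@p["t"]; return c+r*(z-c[2])/r[2]
a=np.linspace(0,2*np.pi,32,endpoint=False)
def cyl(c0,c1,r):
    c0,c1=np.array(c0,float),np.array(c1,float); d=(c1-c0)/np.linalg.norm(c1-c0)
    u=np.cross(d,[0.3,0.5,0.81]);u/=np.linalg.norm(u);v=np.cross(d,u)
    ring=r*(np.outer(np.cos(a),u)+np.outer(np.sin(a),v)); return np.r_[c0+ring,c1+ring]
def sq(x0,x1,y0,y1,zs=(5,)): return np.array([[x,y,z] for x in(x0,x1) for y in(y0,y1) for z in zs],float)
circ=np.c_[31*np.cos(a),31*np.sin(a),a*0+5]
P=sq(-45,45,-45,45,(0,5))
M={ # (added hulls, removed hulls)
"tee":([cyl([-36,0,14],[36,0,14],12.5),cyl([0,0,14],[0,46,14],12.5),cyl([-36,0,14],[-20,0,14],14),cyl([20,0,14],[36,0,14],14),cyl([0,30,14],[0,46,14],14)],[]),
"elbow":([cyl([0,0,14],[50,0,14],12.5),cyl([0,0,14],[0,50,14],12.5),cyl([34,0,14],[50,0,14],14),cyl([0,34,14],[0,50,14],14),cyl([-12,0,14],[12,0,14],14)],[]),
"union":([cyl([-37,0,18],[37,0,18],14),cyl([-15,0,18],[15,0,18],18.7)],[]),
"flange":([cyl([0,0,0],[0,0,6],31),cyl([0,0,6],[0,0,46],14)],[]),
"pad_tee":([P],[sq(-36,36,-30,-2),sq(-14,14,-16,30)]),
"pad_elbow":([P],[sq(-32,32,-32,-4),sq(-32,-4,-32,32)]),
"pad_union":([P],[sq(-37,37,-14,14),sq(-15,15,-18,18)]),
"pad_flange":([P],[circ])}
def render(p,name,q,box):
    x,y,w=q[:3]; R=np.array([[np.cos(w),-np.sin(w),0],[np.sin(w),np.cos(w),0],[0,0,1]])
    m=np.zeros(((box[3]-box[1])*S,(box[2]-box[0])*S),np.uint8)
    z=0 if len(q)<4 else q[3]
    for k,v in((0,1),(1,0)):
        for h in M[name][k]:
            uv=(proj(p,h@R.T+[x,y,z])-[box[0],box[1]]+.5)*S-.5
            cv2.fillConvexPoly(m,cv2.convexHull(np.round(uv*16).astype(np.int32)),v,cv2.LINE_8,4)
    return m
def mask(im,name):
    h=cv2.cvtColor(im,cv2.COLOR_RGB2HSV).astype(int)
    if name.startswith("pad"): m=(h[...,1]<50)&(h[...,2]>105)
    else: m=((h[...,0]<11)|(h[...,0]>172))&(h[...,1]>110)&(h[...,2]>50)
    return m.astype(np.uint8)
def fit(views,name,x0,z=0,yaws=None):
    """views: list of (params, image)."""
    D=[]
    for p,im in views:
        c=proj(p,np.array([[*x0[:2],10.]]))[0].round().astype(int); hw=max(25,int(75*p["fx"]/(p["R"]@[*x0[:2],10]+p["t"])[2]))
        b=[max(0,c[0]-hw),max(0,c[1]-hw),min(560,c[0]+hw),min(420,c[1]+hw)]
        m=mask(im,name)[b[1]:b[3],b[0]:b[2]]
        m=cv2.resize(m*255,None,fx=S,fy=S,interpolation=cv2.INTER_LINEAR)>127
        D.append((p,b,cv2.GaussianBlur(m.astype(np.float32),(0,0),S*1.)))
    def cost(q):
        return sum(((cv2.GaussianBlur(render(p,name,[*q[:3],z],b).astype(np.float32),(0,0),S*1.)-m)**2).sum()/m.sum() for p,b,m in D)/len(D)
    best=None
    for w in (yaws if yaws is not None else np.arange(0,2*np.pi,np.pi/6)):
        q=np.array([*x0[:2],w])
        r=minimize(cost,q,method="Nelder-Mead",options=dict(initial_simplex=q+np.array([[0,0,0],[8,0,0],[0,8,0],[0,0,.3]]),xatol=.1,fatol=1e-4))
        if best is None or r.fun<best.fun: best=r
    return best.x,best.fun
E
cat > run1.py <<'E'
from plant import bot
from fit import *
views=[(bot.camera_params(n),bot.capture(n)) for n in("top","scene")]
G=dict(tee=(135,253),elbow=(325,248),union=(317,168),flange=(401,170),pad_tee=(229,173),pad_elbow=(223,253),pad_union=(142,180),pad_flange=(406,247))
vis=[v[1][:,:,::-1].copy() for v in views]
for n,uv in G.items():
    x0=unproj(views[0][0],uv,5); o=[]
    yaws=[0.] if "flange" in n and n!="pad_flange" else None
    q,c=fit(views,n,x0,yaws=yaws)
    q1=[fit([v],n,q,yaws=[q[2]])[0] for v in views]
    print(n,np.round(q,2),round(c,3),"top",np.round(q1[0],2),"scene",np.round(q1[1],2))
    for (p,_),im in zip(views,vis):
        m=render(p,n,q,[0,0,560,420]); m=cv2.resize(m,(560,420),interpolation=cv2.INTER_NEAREST)
        cs,_=cv2.findContours(m,cv2.RETR_LIST,cv2.CHAIN_APPROX_NONE); cv2.drawContours(im,cs,-1,(0,255,0),1)
cv2.imwrite("pics/fit.png",np.vstack([vis[0][80:300,80:460],vis[1][100:350,90:470]]))
E
python3 run1.py
```

```text
tee [335.15 157.37   5.46] 0.508 top [335.15 157.37   5.46] scene [335.15 157.37   5.46]
elbow [ 303.55 -203.41    5.4 ] 0.468 top [ 303.55 -203.41    5.4 ] scene [ 303.55 -203.41    5.4 ]
union [463.01 -35.61   2.17] 0.48 top [462.87 -27.58   2.17] scene [277.46  37.21   1.86]
flange [ 6.0279e+02 -2.7138e+02  2.4000e-01] 8.151 top [ 6.0461e+02 -2.7076e+02  4.2000e-01] scene [ 5.9911e+02 -2.7706e+02  5.5000e-01]
pad_tee [609.9   99.84   3.22] 0.021 top [609.84  98.64   3.22] scene [609.83 100.95   3.21]
pad_elbow [439.77 113.25   5.5 ] 0.017 top [439.42 112.33   5.49] scene [440.01 114.54   5.49]
pad_union [5.9959e+02 2.8522e+02 3.0000e-01] 0.016 top [5.9967e+02 2.8409e+02 3.1000e-01] scene [5.9988e+02 2.8617e+02 3.1000e-01]
pad_flange [ 4.4121e+02 -2.7045e+02  8.0000e-02] 0.028 top [ 4.4114e+02 -2.7170e+02  9.0000e-02] scene [ 4.4178e+02 -2.6914e+02  9.0000e-02]fit.py:52: RuntimeWarning: divide by zero encountered in scalar divide
  return sum(((cv2.GaussianBlur(render(p,name,[*q[:3],z],b).astype(np.float32),(0,0),S*1.)-m)**2).sum()/m.sum() for p,b,m in D)/len(D)
  np.max(np.abs(fsim[0] - fsim[1:])) <= fatol):
```

View pics/fit.png

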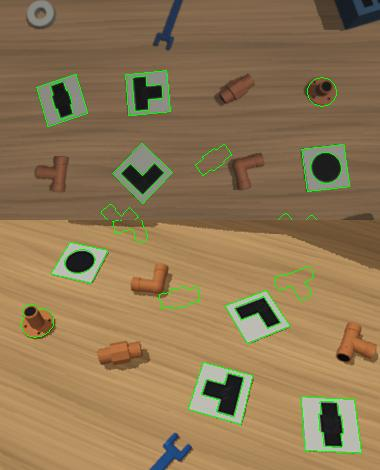

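Pads fit well in both views; the copper colour mask misses most of the fittings. I'll check the colours.

Run:
```python
import cv2,numpy as np
for n,P in(("top0",[(317,168),(405,178),(321,255),(135,253),(280,210),(170,250),(350,170)]),("scene0",[(210,232),(240,163),(440,220),(125,208),(270,200),(100,230)])):
    im=cv2.imread(f"pics/{n}.png"); h=cv2.cvtColor(im,cv2.COLOR_BGR2HSV)
    for u,v in P: print(n,(u,v),h[v-1:v+2,u-2:u+3].reshape(-1,3).mean(0).round(0), h[v,u])
```

```text
top0 (317, 168) [ 10. 137. 130.] [  9 138 129]
top0 (405, 178) [ 10. 136. 127.] [ 10 139 132]
top0 (321, 255) [  9. 137. 126.] [  9 138 129]
top0 (135, 253) [ 10. 140. 125.] [ 10 137 128]
top0 (280, 210) [ 15. 104. 130.] [ 15 103 131]
top0 (170, 250) [ 15. 103. 121.] [ 15 104 120]
top0 (350, 170) [ 15. 103. 127.] [ 15 103 126]
scene0 (210, 232) [ 12. 169. 164.] [ 12 167 159]
scene0 (240, 163) [ 12. 166. 187.] [ 13 167 189]
scene0 (440, 220) [ 12. 166. 182.] [ 12 166 181]
scene0 (125, 208) [ 11. 175. 125.] [ 12 182 109]
scene0 (270, 200) [ 17. 121. 177.] [ 17 121 177]
scene0 (100, 230) [ 17. 122. 172.] [ 17 120 176]
```

```bash
python3 - <<'E'
s=open("fit.py").read()
s=s.replace('''    else: m=((h[...,0]<11)|(h[...,0]>172))&(h[...,1]>110)&(h[...,2]>50)
''','''    else:
        H,A=np.median(h[...,0]),np.median(h[...,1])
        m=((h[...,0]<=H-2)|(h[...,0]>172))&(h[...,1]>A*1.17)&(h[...,2]>35)
        m=cv2.morphologyEx(m.astype(np.uint8),cv2.MORPH_CLOSE,np.ones((5,5),np.uint8))
''')
open("fit.py","w").write(s)
E
python3 run1.py
```

```text
tee [ 4.4122e+02  2.8518e+02 -1.2000e-01] 0.03 top [ 4.4097e+02  2.8428e+02 -1.2000e-01] scene [ 4.4180e+02  2.8564e+02 -1.1000e-01]
elbow [450.63 -87.87   3.37] 0.035 top [450.93 -89.3    3.35] scene [451.24 -86.09   3.38]
union [610.42 -88.64   5.3 ] 0.025 top [610.14 -90.33   5.29] scene [610.74 -86.72   5.31]
flange [ 6.0519e+02 -2.6968e+02  2.4000e-01] 0.096 top [ 6.0457e+02 -2.7103e+02  2.3000e-01] scene [ 6.0590e+02 -2.6767e+02  1.5000e-01]
pad_tee [609.89  99.83   3.22] 0.021 top [609.91  98.7    3.22] scene [610.01 100.64   3.22]
pad_elbow [439.5  113.31   5.5 ] 0.017 top [439.21 112.27   5.49] scene [440.08 114.37   5.49]
pad_union [599.8  285.29   3.45] 0.016 top [599.62 284.11   3.45] scene [599.78 286.2    3.45]
pad_flange [ 441.34 -270.55    1.65] 0.028 top [ 441.02 -271.8     1.67] scene [ 442.38 -268.59    1.67]
```

View pics/fit.png

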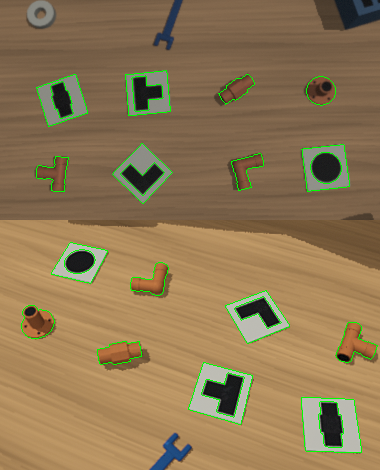

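```bash
cat > go.py <<'E'
# usage: go.py X Y Z PSI -> turn about tool z (deg), then tool-frame shift (m) after the turn
import sys,numpy as np
from plant import bot
from scipy.spatial.transform import Rotation as Ro
x,y,z,w=map(float,sys.argv[1:5]); s=bot.get_state()
R=Ro.from_euler("xyz",s["ee_rot"]).as_matrix(); psi=np.arctan2(R[1,0],R[0,0])
turn=np.degrees((psi-w+np.pi)%(2*np.pi)-np.pi)
T=np.array([[np.cos(w),np.sin(w),0],[np.sin(w),-np.cos(w),0],[0,0,-1]])
q6=s["joints"][5]
print("t",round(s["time_s"],2),"tcp",np.round(s["tcp_pos"],1),"psi",round(psi,3),"q6",round(q6,2),"turn",round(turn,1),"shift",np.round(T.T@(np.array([x,y,z])-s["tcp_pos"])/1000,4),"w",round(s["gripper_width"],1))
E
python3 go.py 605 -269.7 14 0.419
```

```text
t 0.3 tcp [ 264.2 -593.6  230.9] psi 0.419 q6 -0.08 turn -0.0 shift [ 0.4431 -0.1573  0.2169] w 85.4
```

```bash
python3 -m jog '{"deltas":[[[0.037,-0.013,0.011,0,0,0,1],[0.037,-0.013,0.011,0,0,0,1],[0.037,-0.013,0.011,0,0,0,1],[0.037,-0.013,0.011,0,0,0,1],[0.037,-0.013,0.011,0,0,0,1],[0.037,-0.013,0.011,0,0,0,1],[0.037,-0.013,0.011,0,0,0,1],[0.037,-0.013,0.011,0,0,0,1],[0.037,-0.013,0.011,0,0,0,1],[0.037,-0.013,0.011,0,0,0,1],[0.037,-0.013,0.011,0,0,0,1],[0.036,-0.014,0.011,0,0,0,1],[0,0,0,0,0,0,1],[0,0,0,0,0,0,1]]]}'; python3 go.py 605 -269.7 14 0.419
python3 - <<'E'
from plant import bot; import cv2
cv2.imwrite("pics/w1.png",bot.capture("wrist")[:,:,::-1])
E
```

```text
time_s: 1.7
tcp_pos: [605.2, -269.5, 98.7]
ee_rot: [-3.141, 0.001, 0.421]
contact_force: [-0.3, 0.1, -0.9]
gripper_width: 85.3
grip_force: 0.0
t 1.7 tcp [ 605.2 -269.5   98.7] psi 0.421 q6 0.65 turn 0.1 shift [-0.0003  0.0001  0.0847] w 85.3
```

View pics/w1.png

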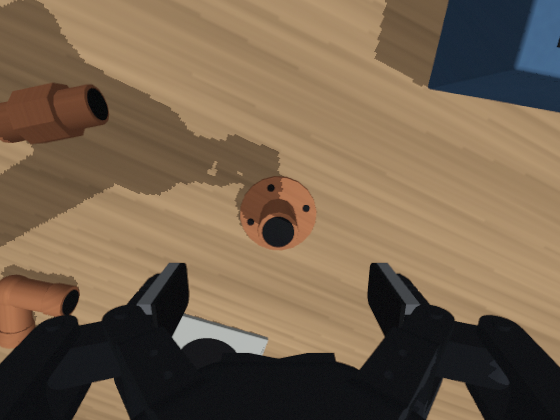

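The wrist view shows the flange stub at (278,232), centred between the fingers (x≈170 and 385). I'll descend and grip it.

```bash
python3 -m jog '{"deltas":[[[0,0,0.03,0,0,0,1],[0,0,0.03,0,0,0,1],[0,0,0.015,0,0,0,1],[0,0,0.01,0,0,0,1],[0,0,0,0,0,0,0],[0,0,0,0,0,0,0],[0,0,0,0,0,0,0],[0,0,0,0,0,0,0],[0,0,0,0,0,0,0],[0,0,0,0,0,0,0],[0,0,0,0,0,0,0],[0,0,-0.02,0,0,0,0],[0,0,-0.03,0,0,0,0],[0,0,-0.03,0,0,0,0],[0,0,0,0,0,0,0]]]}'; python3 go.py 441.3 -270.5 20.5 0.419
```

```text
time_s: 3.25
tcp_pos: [607.9, -271.6, 99.4]
ee_rot: [3.135, -0.005, 0.419]
contact_force: [1.1, -1.0, -0.6]
gripper_width: 26.3
grip_force: 59.2
t 3.25 tcp [ 607.9 -271.6   99.4] psi 0.419 q6 0.65 turn -0.0 shift [-0.1517 -0.0688  0.0789] w 26.3
```

```bash
python3 -m jog '{"deltas":[[[-0.03,-0.013,0,0,0,0,0],[-0.03,-0.013,0,0,0,0,0],[-0.03,-0.013,0,0,0,0,0],[-0.03,-0.013,0,0,0,0,0],[-0.03,-0.014,0,0,0,0,0],[0,0,0.02,0,0,0,0],[0,0,0,0,0,0,0],[0,0,0,0,0,0,0]]]}'; python3 go.py 441.3 -270.5 20.5 0.419
```

```text
time_s: 4.05
tcp_pos: [440.6, -270.3, 73.1]
ee_rot: [-3.139, 0.001, 0.419]
contact_force: [-0.5, 0.3, -1.3]
gripper_width: 26.6
grip_force: 59.3
t 4.05 tcp [ 440.6 -270.3   73.1] psi 0.419 q6 0.5 turn -0.0 shift [0.0006 0.0004 0.0526] w 26.6
```

```bash
python3 -m jog '{"deltas":[[[0,0,0.03,0,0,0,0],[0,0,0.015,0,0,0,0],[0,0,0.005,0,0,0,0],[0,0,0.003,0,0,0,0],[0,0,0,0,0,0,0]]]}'; python3 -m jog '{"deltas":[[[0,0,0,0,0,0,0.5],[0,0,0,0,0,0,0.6],[0,0,0,0,0,0,1],[0,0,0,0,0,0,1],[0,0,-0.03,0,0,0,1],[0,0,-0.05,0,0,0,1],[0,0,-0.02,0,0,0,1],[0,0,0,0,0,0,1]]]}'; python3 go.py 412.6 -96.7 3 0.228
```

```text
time_s: 4.55
tcp_pos: [441.9, -271.2, 21.9]
ee_rot: [3.141, -0.0, 0.419]
contact_force: [-0.2, -0.8, -1.6]
gripper_width: 26.7
grip_force: 59.4
time_s: 5.35
tcp_pos: [443.8, -272.8, 126.2]
ee_rot: [3.134, -0.004, 0.419]
contact_force: [0.1, 0.4, -0.6]
gripper_width: 85.5
grip_force: 0.0
t 5.35 tcp [ 443.8 -272.8  126.2] psi 0.419 q6 0.5 turn 10.9 shift [ 0.0094 -0.1786  0.1232] w 85.5
```

```bash
python3 -m jog '{"deltas":[[[0,0,0,0,0,5.5,1],[0,0,0,0,0,5.4,1],[0.002,-0.035,0.01,0,0,0,1],[0.002,-0.035,0.01,0,0,0,1],[0.002,-0.035,0.01,0,0,0,1],[0.002,-0.035,0.01,0,0,0,1],[0.003,-0.036,0.02,0,0,0,1],[0,0,0,0,0,0,1],[0,0,0,0,0,0,1]]]}'; python3 go.py 412.6 -96.7 3 0.228
```

```text
time_s: 6.25
tcp_pos: [411.0, -96.2, 59.9]
ee_rot: [-3.14, 0.002, 0.23]
contact_force: [0.9, -0.2, 0.4]
gripper_width: 85.4
grip_force: 0.0
t 6.25 tcp [411.  -96.2  59.9] psi 0.23 q6 0.98 turn 0.1 shift [0.0014 0.0008 0.0569] w 85.4
```

```bash
python3 -m jog '{"deltas":[[[0,0,0.025,0,0,0,1],[0,0,0.02,0,0,0,1],[0,0,0.01,0,0,0,1],[0,0,0.002,0,0,0,0.6],[0,0,0,0,0,0,0],[0,0,0,0,0,0,0],[0,0,0,0,0,0,0],[0,0,0,0,0,0,0],[0,0,0,0,0,0,0],[0,0,0,0,0,0,0]]]}'; python3 -m jog '{"deltas":[[[0,0,-0.02,0,0,0,0],[0,0,-0.03,0,0,0,0],[0,0,-0.03,0,0,0,0],[0,0,-0.01,0,0,0,0],[0,0,0,0,0,0,0],[0,0,0,0,0,0,0]]]}'; python3 go.py 412.6 -96.7 3 2.358
python3 - <<'E'
from plant import bot; import cv2
cv2.imwrite("pics/w2.png",bot.capture("wrist")[:,:,::-1])
E
```

```text
time_s: 7.25
tcp_pos: [413.3, -97.5, 5.6]
ee_rot: [3.14, -0.002, 0.229]
contact_force: [-0.5, -0.3, 5.5]
gripper_width: 25.8
grip_force: 58.9
time_s: 7.85
tcp_pos: [411.2, -96.6, 92.9]
ee_rot: [-3.14, 0.002, 0.229]
contact_force: [-0.7, 0.1, -2.3]
gripper_width: 25.7
grip_force: 59.1
t 7.85 tcp [411.2 -96.6  92.9] psi 0.229 q6 0.98 turn -122.0 shift [-0.001   0.001   0.0899] w 25.7
```

View pics/w2.png

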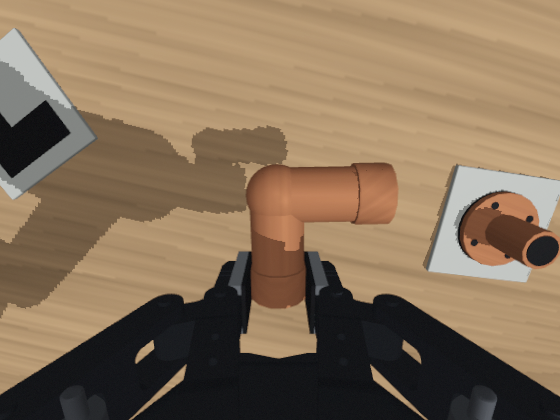

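The elbow is held level by its leg (corner at (275,190)). The flange stands centred on its disc pad at the right.

```bash
python3 -m jog '{"deltas":[[[0,0,0,0,0,-8.1,0],[0,0,0,0,0,-8.1,0],[0,0,0,0,0,-8.1,0],[0,0,0,0,0,-8.1,0],[0,0,0,0,0,-8.1,0],[0,0,0,0,0,-8.1,0],[0,0,0,0,0,-8.1,0],[0,0,0,0,0,-8.1,0],[0,0,0,0,0,-8.1,0],[0,0,0,0,0,-8.1,0],[0,0,0,0,0,-8.1,0],[0,0,0,0,0,-8.1,0],[0,0,0,0,0,-8.2,0],[0,0,0,0,0,-8.3,0],[0,0,0,0,0,-8.3,0],[0.021,0.03,0,0,0,0,0],[0.021,0.03,0,0,0,0,0],[0.021,0.03,0,0,0,0,0],[0.022,0.03,0,0,0,0,0],[0.022,0.03,0,0,0,0,0]]]}'; python3 -m jog '{"deltas":[[[0,0,0.02,0,0,0,0],[0,0,0,0,0,0,0],[0,0,0,0,0,0,0]]]}';  python3 go.py 441.7 85.7 9 2.358
```

```text
time_s: 9.9
tcp_pos: [440.9, 86.1, 92.2]
ee_rot: [-3.139, -0.002, 2.358]
contact_force: [0.3, 0.2, -1.0]
gripper_width: 25.9
grip_force: 59.3
time_s: 10.2
tcp_pos: [440.7, 84.5, 72.5]
ee_rot: [-3.138, -0.003, 2.358]
contact_force: [0.5, 0.4, -2.1]
gripper_width: 25.7
grip_force: 59.5
t 10.2 tcp [440.7  84.5  72.5] psi 2.358 q6 -0.72 turn -0.0 shift [0.0001 0.0016 0.0635] w 25.7
```

```bash
python3 -m jog '{"deltas":[[[0,0.001,0.03,0,0,0,0],[0,0,0.02,0,0,0,0],[0,0,0.01,0,0,0,0],[0,0,0.003,0,0,0,0],[0,0,0,0,0,0,0]]]}'; python3 -m jog '{"deltas":[[[0,0,0,0,0,0,0.5],[0,0,0,0,0,0,0.6],[0,0,0,0,0,0,1],[0,0,0,0,0,0,1],[0,0,-0.03,0,0,0,1],[0,0,-0.04,0,0,0,1],[0,0,-0.03,0,0,0,1],[0,0,0,0,0,0,1],[0,0,0,0,0,0,1]]]}'; python3 go.py 610.4 -88.6 5 2.158
```

```text
time_s: 10.7
tcp_pos: [443.4, 85.1, 11.8]
ee_rot: [3.141, 0.0, 2.357]
contact_force: [0.8, 1.0, -1.4]
gripper_width: 25.3
grip_force: 59.6
time_s: 11.6
tcp_pos: [443.5, 85.5, 112.2]
ee_rot: [3.14, 0.001, 2.358]
contact_force: [-0.5, 0.2, -0.7]
gripper_width: 85.4
grip_force: 0.0
t 11.6 tcp [443.5  85.5 112.2] psi 2.358 q6 -0.72 turn 11.5 shift [-0.2375  0.0425  0.1072] w 85.4
```

```bash
python3 -m jog '{"deltas":[[[0,0,0,0,0,5.7,1],[0,0,0,0,0,5.8,1],[-0.034,0.006,0.007,0,0,0,1],[-0.034,0.006,0.007,0,0,0,1],[-0.034,0.006,0.007,0,0,0,1],[-0.034,0.006,0.007,0,0,0,1],[-0.034,0.006,0.007,0,0,0,1],[-0.034,0.006,0.007,0,0,0,1],[-0.034,0.006,0.007,0,0,0,1],[0,0,0,0,0,0,1],[0,0,0,0,0,0,1]]]}'; python3 go.py 610.4 -88.6 5 2.158
```

```text
time_s: 12.7
tcp_pos: [608.1, -89.5, 59.8]
ee_rot: [-3.139, -0.004, 2.156]
contact_force: [-0.2, 0.3, 0.1]
gripper_width: 85.5
grip_force: 0.0
t 12.7 tcp [608.1 -89.5  59.8] psi 2.156 q6 -0.82 turn -0.1 shift [-0.0005  0.0024  0.0548] w 85.5
```

```bash
python3 -m jog '{"deltas":[[[0,0.001,0.025,0,0,0,1],[0,0,0.02,0,0,0,1],[0,0,0.01,0,0,0,1],[0,0,0,0,0,0,0.6],[0,0,0,0,0,0,0],[0,0,0,0,0,0,0],[0,0,0,0,0,0,0],[0,0,0,0,0,0,0],[0,0,0,0,0,0,0],[0,0,0,0,0,0,0]]]}'; python3 -m jog '{"deltas":[[[0,0,-0.02,0,0,0,0],[0,0,-0.03,0,0,0,0],[0,0,-0.03,0,0,0,0],[0,0,-0.01,0,0,0,0],[0,0,0,0,0,0,0],[0,0,0,0,0,0,0]]]}'; python3 go.py 599.8 285.3 11 3.45
python3 - <<'E'
from plant import bot; import cv2
cv2.imwrite("pics/w3.png",bot.capture("wrist")[:,:,::-1])
E
```

```text
time_s: 13.7
tcp_pos: [611.7, -89.2, 9.0]
ee_rot: [3.14, 0.002, 2.157]
contact_force: [-0.3, 1.3, 6.4]
gripper_width: 34.6
grip_force: 61.8
time_s: 14.3
tcp_pos: [609.3, -88.7, 95.5]
ee_rot: [-3.14, -0.002, 2.157]
contact_force: [-0.6, -0.1, -1.2]
gripper_width: 34.6
grip_force: 61.0
t 14.3 tcp [609.3 -88.7  95.5] psi 2.157 q6 -0.82 turn -74.1 shift [-0.1045  0.3593  0.0845] w 34.6
```

View pics/w3.png

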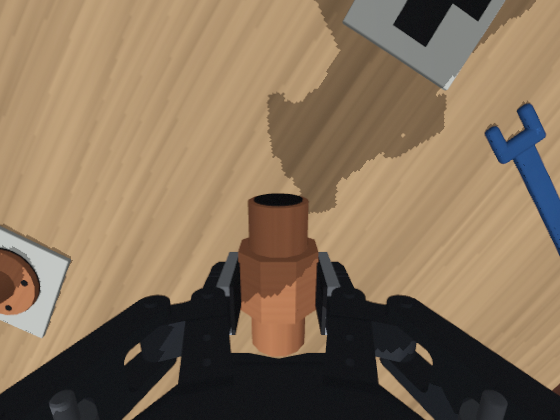

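The union is held straight by its nut (rows 237–315, centre x≈278).

```bash
python3 -m jog '{"deltas":[[[0,0,0,0,0,-8.2,0],[0,0,0,0,0,-8.2,0],[0,0,0,0,0,-8.2,0],[0,0,0,0,0,-8.2,0],[0,0,0,0,0,-8.2,0],[0,0,0,0,0,-8.2,0],[0,0,0,0,0,-8.3,0],[0,0,0,0,0,-8.3,0],[0,0,0,0,0,-8.3,0],[-0.0105,0.036,0,0,0,0,0],[-0.0105,0.036,0,0,0,0,0],[-0.0105,0.036,0,0,0,0,0],[-0.0105,0.036,0,0,0,0,0],[-0.0105,0.036,0,0,0,0,0],[-0.0105,0.036,0,0,0,0,0],[-0.0105,0.036,0,0,0,0,0],[-0.0105,0.036,0,0,0,0,0],[-0.0105,0.036,0,0,0,0,0],[-0.0105,0.035,0,0,0,0,0]]]}'; python3 -m jog '{"deltas":[[[0,0,0.02,0,0,0,0],[0,0,0,0,0,0,0],[0,0,0,0,0,0,0]]]}';  python3 go.py 599.8 285.3 12 3.45
```

```text
time_s: 16.25
tcp_pos: [599.7, 286.0, 94.4]
ee_rot: [-3.141, -0.004, -2.833]
contact_force: [0.4, -0.1, -2.8]
gripper_width: 34.7
grip_force: 61.0
time_s: 16.55
tcp_pos: [599.7, 284.1, 74.6]
ee_rot: [-3.141, -0.005, -2.833]
contact_force: [0.2, 0.2, -1.8]
gripper_width: 34.9
grip_force: 61.0
t 16.55 tcp [599.7 284.1  74.6] psi -2.833 q6 -1.52 turn 0.0 shift [-0.0005  0.0011  0.0626] w 34.9
```

```bash
python3 -m jog '{"deltas":[[[0,0.001,0.03,0,0,0,0],[0,0,0.02,0,0,0,0],[0,0,0.01,0,0,0,0],[0,0,0.003,0,0,0,0],[0,0,0,0,0,0,0]]]}'; python3 -m jog '{"deltas":[[[0,0,0,0,0,0,0.6],[0,0,0,0,0,0,0.7],[0,0,0,0,0,0,1],[0,0,0,0,0,0,1],[0,0,-0.03,0,0,0,1],[0,0,-0.04,0,0,0,1],[0,0,-0.03,0,0,0,1],[0,0,0,0,0,0,1],[0,0,0,0,0,0,1]]]}'; python3 go.py 445.3 319.0 3 4.593
```

```text
time_s: 17.05
tcp_pos: [601.8, 285.6, 15.1]
ee_rot: [3.142, 0.001, -2.834]
contact_force: [-0.6, -0.4, -2.5]
gripper_width: 34.6
grip_force: 61.2
time_s: 17.95
tcp_pos: [601.6, 286.2, 115.6]
ee_rot: [3.141, 0.002, -2.833]
contact_force: [0.6, 1.4, -0.7]
gripper_width: 85.2
grip_force: 0.0
t 17.95 tcp [601.6 286.2 115.6] psi -2.833 q6 -1.52 turn -65.5 shift [-0.014   0.1591  0.1126] w 85.2
```

```bash
python3 -m jog '{"deltas":[[[0,0,0,0,0,-8.2,1],[0,0,0,0,0,-8.2,1],[0,0,0,0,0,-8.2,1],[0,0,0,0,0,-8.2,1],[0,0,0,0,0,-8.2,1],[0,0,0,0,0,-8.2,1],[0,0,0,0,0,-8.2,1],[0,0,0,0,0,-8.1,1],[-0.003,0.032,0.01,0,0,0,1],[-0.003,0.032,0.01,0,0,0,1],[-0.003,0.032,0.01,0,0,0,1],[-0.003,0.032,0.01,0,0,0,1],[-0.003,0.031,0.01,0,0,0,1],[0,0,0,0,0,0,1],[0,0,0,0,0,0,1]]]}'; python3 go.py 445.3 319.0 3 4.593
```

```text
time_s: 19.45
tcp_pos: [443.5, 319.1, 62.5]
ee_rot: [3.139, -0.002, -1.688]
contact_force: [0.3, -0.4, 0.4]
gripper_width: 85.3
grip_force: 0.0
t 19.45 tcp [443.5 319.1  62.5] psi -1.688 q6 -2.5 turn 0.1 shift [-0.0001 -0.0018  0.0595] w 85.3
```

```bash
python3 -m jog '{"deltas":[[[0,-0.001,0.025,0,0,0,1],[0,0,0.02,0,0,0,1],[0,0,0.012,0,0,0,1],[0,0,0.002,0,0,0,0.6],[0,0,0,0,0,0,0],[0,0,0,0,0,0,0],[0,0,0,0,0,0,0],[0,0,0,0,0,0,0],[0,0,0,0,0,0,0],[0,0,0,0,0,0,0]]]}'; python3 -m jog '{"deltas":[[[0,0,-0.02,0,0,0,0],[0,0,-0.03,0,0,0,0],[0,0,-0.03,0,0,0,0],[0,0,-0.01,0,0,0,0],[0,0,0,0,0,0,0],[0,0,0,0,0,0,0]]]}'
python3 - <<'E'
from plant import bot; import cv2,numpy as np
cv2.imwrite("pics/w4.png",bot.capture("wrist")[:,:,::-1])
x,y,w=609.9,99.83,3.22; l=-16+34
print(x-np.sin(w)*l,y+np.cos(w)*l)
E
python3 go.py 611.3 81.9 9 1.649
```

```text
time_s: 20.45
tcp_pos: [447.0, 320.2, 6.8]
ee_rot: [-3.139, 0.002, -1.689]
contact_force: [0.0, -0.3, 5.4]
gripper_width: 25.8
grip_force: 59.0
time_s: 21.05
tcp_pos: [445.0, 319.0, 93.7]
ee_rot: [3.14, -0.001, -1.69]
contact_force: [0.4, -0.5, -2.5]
gripper_width: 25.5
grip_force: 59.2
611.3098866024756 81.88530106777603
t 21.1 tcp [444.7 318.8  93.1] psi -1.69 q6 -2.5 turn 168.7 shift [-0.2492  0.1476  0.0841] w 25.8
```

View pics/w4.png

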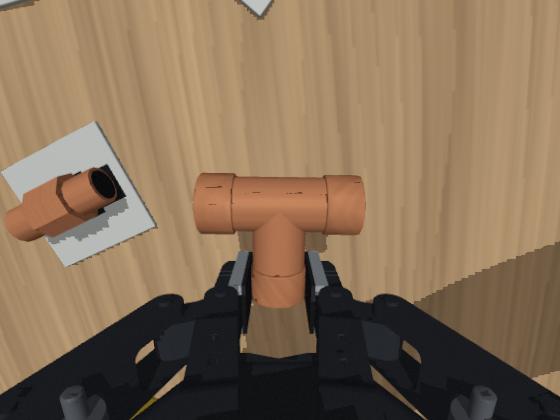

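The tee is held level by its branch (junction (279,203)), and the union sits on its pad at the left. Now I'll turn the tee and carry it over.

```bash
python3 -m jog '{"deltas":[[[0,0,0,0,0,8.4,0],[0,0,0,0,0,8.4,0],[0,0,0,0,0,8.4,0],[0,0,0,0,0,8.4,0],[0,0,0,0,0,8.4,0],[0,0,0,0,0,8.4,0],[0,0,0,0,0,8.4,0],[0,0,0,0,0,8.4,0],[0,0,0,0,0,8.4,0],[0,0,0,0,0,8.4,0],[0,0,0,0,0,8.4,0],[0,0,0,0,0,8.4,0],[0,0,0,0,0,8.4,0],[0,0,0,0,0,8.5,0],[0,0,0,0,0,8.5,0],[0,0,0,0,0,8.5,0],[0,0,0,0,0,8.5,0],[0,0,0,0,0,8.5,0],[0,0,0,0,0,8.5,0],[0,0,0,0,0,8.5,0]]]}'; python3 -m jog '{"deltas":[[[-0.031,0.018,0,0,0,0,0],[-0.031,0.018,0,0,0,0,0],[-0.031,0.018,0,0,0,0,0],[-0.031,0.018,0,0,0,0,0],[-0.031,0.018,0,0,0,0,0],[-0.031,0.019,0,0,0,0,0],[-0.031,0.019,0,0,0,0,0],[-0.032,0.019,0,0,0,0,0],[0,0,0.02,0,0,0,0],[0,0,0,0,0,0,0],[0,0,0,0,0,0,0]]]}';  python3 go.py 611.3 81.9 9 1.649
```

```text
time_s: 23.1
tcp_pos: [444.6, 318.7, 92.8]
ee_rot: [-3.138, 0.002, 1.643]
contact_force: [0.1, 0.1, -1.6]
gripper_width: 25.7
grip_force: 59.2
time_s: 24.2
tcp_pos: [610.1, 82.8, 72.8]
ee_rot: [-3.137, -0.0, 1.649]
contact_force: [-1.3, -0.8, -1.2]
gripper_width: 25.7
grip_force: 59.3
t 24.2 tcp [610.1  82.8  72.8] psi 1.649 q6 -0.03 turn 0.0 shift [-0.001   0.0011  0.0638] w 25.7
```

```bash
python3 -m jog '{"deltas":[[[-0.001,0,0.03,0,0,0,0],[0,0,0.02,0,0,0,0],[0,0,0.01,0,0,0,0],[0,0,0.003,0,0,0,0],[0,0,0,0,0,0,0]]]}'; python3 -m jog '{"deltas":[[[0,0,0,0,0,0,0.5],[0,0,0,0,0,0,0.6],[0,0,0,0,0,0,1],[0,0,0,0,0,0,1],[0,0,-0.03,0,0,0,1],[0,0,-0.05,0,0,0,1],[0,0,-0.05,0,0,0,1],[0,0,-0.05,0,0,0,1],[0,0.04,0,0,0,0,1],[0,0.05,0,0,0,0,1],[0,0.05,0,0,0,0,1],[-0.03,0.04,0,0,0,0,1],[-0.04,0,0,0,0,0,1],[-0.05,0,0,0,0,0,1],[-0.05,0,0,0,0,0,1],[-0.05,0,0,0,0,0,1],[-0.05,0,0,0,0,0,1],[-0.03,0,0,0,0,0,1],[0,0,0,0,0,0,1],[0,0,0,0,0,0,1]]]}'; python3 go.py 611.3 81.9 9 1.649
cat > chk.py <<'E'
from plant import bot
from fit import *
views=[(bot.camera_params(n),bot.capture(n)) for n in("top","scene")]
pads=dict(tee=(609.9,99.83,3.22,0,-16),elbow=(439.5,113.3,5.5,-18,-18),union=(599.8,285.3,3.45,0,0),flange=(441.3,-270.5,0,0,0))
for n,(x,y,w,dx,dy) in pads.items():
    c,s=np.cos(w),np.sin(w); g=[x+c*dx-s*dy,y+s*dx+c*dy]
    for nm,v in(("both",views),("top",views[:1]),("scene",views[1:])):
        q,f=fit(v,n,g,z=5,yaws=[w]); d=q[:2]-[x,y]
        print(n,nm,"in pad err",np.round([c*d[0]+s*d[1]-dx,-s*d[0]+c*d[1]-dy],1),"dyaw",round(q[2]-w,3),round(f,3))
cv2.imwrite("pics/end.png",np.vstack([views[0][1][80:300,60:460],views[1][1][90:350,80:480]])[:,:,::-1])
E
python3 chk.py
```

```text
time_s: 24.7
tcp_pos: [612.5, 82.3, 13.0]
ee_rot: [3.141, 0.0, 1.65]
contact_force: [0.2, -0.2, -2.2]
gripper_width: 25.4
grip_force: 59.4
time_s: 26.7
tcp_pos: [814.8, -204.0, 191.9]
ee_rot: [-3.141, -0.001, 1.648]
contact_force: [-0.1, -0.1, 0.6]
gripper_width: 85.6
grip_force: 0.0
t 26.7 tcp [ 814.8 -204.   191.9] psi 1.648 q6 -0.39 turn -0.1 shift [ 0.301  -0.1806  0.1829] w 85.6
tee both in pad err [-1.2 -0.8] dyaw 0.001 0.081
tee top in pad err [-0.9  1.4] dyaw -0.019 0.075
tee scene in pad err [-1.3 -2.1] dyaw 0.008 0.056
elbow both in pad err [1.8 0.3] dyaw 0.02 0.121
elbow top in pad err [ 1.8 -1.7] dyaw 0.012 0.059
elbow scene in pad err [2.9 1.8] dyaw 0.035 0.149
union both in pad err [-1.1  0.8] dyaw 0.01 0.044
union top in pad err [-1.5  1.8] dyaw 0.006 0.04
union scene in pad err [-0.1  0.1] dyaw -0.002 0.034
flange both in pad err [0. 0.] dyaw 0.0 inf
flange top in pad err [0. 0.] dyaw 0.0 inf
flange scene in pad err [0.5 0.6] dyaw 0.2 0.08fit.py:55: RuntimeWarning: divide by zero encountered in scalar divide
  return sum(((cv2.GaussianBlur(render(p,name,[*q[:3],z],b).astype(np.float32),(0,0),S*1.)-m)**2).sum()/m.sum() for p,b,m in D)/len(D)
  np.max(np.abs(fsim[0] - fsim[1:])) <= fatol):
```

View pics/end.png

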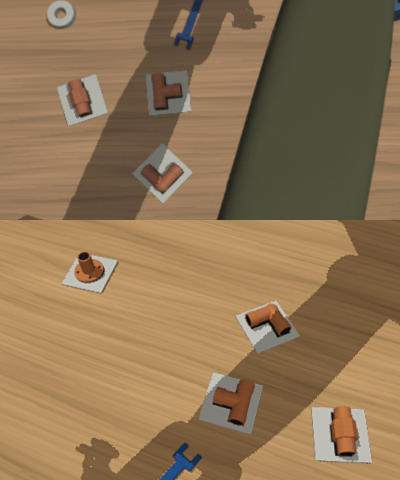

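All four fittings lie on their silhouettes. The arm hides the flange in the top view, but the scene view shows it centred within 1 mm. The arm is clear, so I'm handing in.

```bash
python3 -c "
from plant import bot
print(bot.sign_off())"
```

```text
the job is handed in; nothing more can be done
None
```

The job is handed in: by the final camera check, all four fittings lie on their own pads within about 3 mm and 0.04 rad of their silhouettes, after about 27 s of robot time; the judge gave no verdict.

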